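Zero the winder's counter and seat its keyed arbor

ROBOT

A 6-joint arm with a two-finger parallel gripper is mounted at the origin on a cart in front of the work surface, level with it; the furniture and walls round the work are solid. World frame = base frame: x ahead of the robot, y to its left, z up, the work surface at z = 0. Lengths are in m, angles in rad, forces in N, time in s.
With the tool pointing down it reaches from about 0.3 to 0.875 m from the base axis. Payload 6.4 kg.
Tool frame: the origin (TCP) lies at the very end of the fingers, on their centre line; the grasp point (between the pads) lies 19 mm behind it; z points along the fingers, y is the line along which they close (so a half turn about z gives the same grasp; the last joint's range is limited). The gripper opens to 85 mm and grips with 20 to 120 N. Pads are 22 mm wide; open, the fingers measure 114 mm over their backs; the gripper's body (76 mm by 85 mm) begins 54 mm behind the grasp point. The pads swing forward as they close: fully open they stand 13 mm farther back than shut.
Start: joints at [0.959, 0.181, 1.607, -0, 1.354, -0.206], TCP at [0.227, 0.528, 0.231] pointing down, gripper open.
Joint ranges: [-2.99, 2.99], [-0.89, 2.07], [0.3, 2.58], [-1.14, 4.28], [0, 2.63], [-3.12, 3.12]. Speed limits (rad/s): [2.57, 2.57, 3.01, 3.14, 3.14, 3.14].

INTERFACE

Orientations are given as a unit quaternion [w, x, y, z].
In Python, from bench import ctrl gives the robot as it stands.
- The arm moves only by the tool jog_arm, called as a command line: name --argument value ..., lists and objects as JSON in quotes. Schema: {"type":"object","properties":{"plan":{"type":"array","items":{"type":"number"},"minItems":7,"maxItems":70},"only":{"type":"string"},"quiet":{"type":"boolean"},"lines":{"type":"string"}},"required":["plan"],"additionalProperties":false}. plan is one flat list of numbers that holds 1 to 10 rows one after another, with no inner brackets; each row has 7 numbers: dx, dy, dz in units of 5 mm, then a rotation vector rx, ry, rz in units of 0.1 rad, then the opening from 0.0 (shut) to 1.0 (fully open); each row is the pose to reach, as a shift and turn from the pose commanded when the call began, along the tool's axes at that moment; what a row does not reach only later rows make up. A row lasts 1/8 s, in which the tool goes at most 0.0625 m and 0.188 rad, less where a joint would pass 70% of its speed; a pose out of reach is approached as far as the arm can. The fingers move at their own pace and stop on an object; the grip force is fixed at half the most. Time passes only in rows, so rows that do not move let the fingers close. The tool returns the time, the measured TCP pose, the force, the opening and the grip force at its end. only (a regular expression) keeps the lines of the reply that match it, lines (a string "A,B") keeps lines A to B, and quiet returns only ok. Input that does not fit is refused with a message, and nothing moves.
- ctrl.get_obs(): the state, without advancing time (a new reading comes with each control period).
- ctrl.camera(name): name is "scene" or "top" or "wrist"; returns the picture (384x512x3 uint8, blue, green, red); there is no depth.
- ctrl.camera_params(name): a dict with "fovy" (degrees; the focal length in pixels is half the picture's height over the tangent of half this angle, whatever the lens; pixels are square), "cx", "cy" (the principal point, pixels), "view" (4x4, takes a point from world to camera coordinates). Camera axes: x right, y up, looking along -z (the intrinsics and any distortion apply to the point x, -y, -z); pixel columns grow to the right and rows downward; lengths in m; the calibration is good to about 2 mm. A picture is of the moment at which its call begins: read the wrist's pose just before it. camera_params takes no time and is no camera call; for the wrist camera it gives the pose at the moment of the call.
- ctrl.hand_in(): hands the job in; it is judged then, once.
The state is a dict: "time_s": time; "q": joint angles; "dq": joint speeds; "joint_efforts": joint torques, N m; "eef_pos": TCP position; "eef_rot": TCP orientation; "wrist_force": force on the tool from outside, world axes, zero at the start; "torque": the same for the moment, N m; "opening": opening from 0.0 (shut) to 1.0 (fully open); "grasp_force": force on a finger pad.
Only numpy, scipy, OpenCV 4.12 (cv2) and the standard library are available. Lean on these libraries where they do the work, as an engineer would, in place of code of your own. Each camera call takes 0.05 s, during which the arm holds its last target. There are 200 camera calls.

TASK

Get the bench winder ready: first turn its counter's reset knob anticlockwise back to its zero stop. Then take the keyed arbor from the wooden stand by its square head, push it into the pulley hub on the winder, turning it until the key slips into the keyway, and keep pushing against the spring plunger until the collar sits flush on the hub. Finish while still gripping the arbor and pressing it fully home (do not let go, the spring would lift it), with the counter still at zero, and leave the spool, the jar and the watch lying where they are.

Things in the scene. Friction and masses are not known exactly. Their poses are not given: they have to be found in the camera images.
- winder: Bench winder, fixed: grey base plate 120 (x) by 230 (y) mm, its top 26 mm above the table. Origin: centre of its underside. At its own y = +60 mm stands the aluminium pulley hub (56 mm across below, boss 41 mm across above, flat top face 70 mm above the table); at y = -62 mm a black counter case (80 x 76 mm, its top 53 mm above the table) with the reset knob.
- counter (a joint): The counter's reset knob, upright axis. 0 rad = at the zero stop (its small silver pointer at the steel pin on the robot's side of the dial, towards the winder's -x, and its bar along the winder's x); grows clockwise as seen from above, so it is turned back anticlockwise. Starts 0.5 to 1.3 rad; stays where it is left (light friction, 0.03 N m), hard stop at 0.
- counter_grip (a point): On the knob's axis, 76 mm above the table, at the height to grip. The knob is a black bar 36 mm long (the x axis of this point, turning with the knob), 11 mm wide (its y axis, the way to grip it), from 62 to 85 mm above the table, on a skirt 37 mm across.
- hub (a joint): Rotation of the pulley hub about its upright axis, 0 rad = keyway towards the winder's +x, grows anticlockwise from above. Starts at -0.6 to 0.6; dragged by a 0.3 N m brake, so a light touch does not turn it.
- hub_face (a point): Centre of the hub's mouth, on its top face, 70 mm above the table; z up, x points along the keyway (it turns with the hub). Bore 18 mm across; a single keyway 8 mm wide reaches out to 13.5 mm from the axis. A spring plunger in the bore starts 18 mm below the mouth, pushes up with 4 N when first touched and with 8 N when the arbor is home. Home: the arbor's origin 28 mm below this point.
- stand: Wooden stand, fixed, 70 x 70 mm, 34 mm tall, a round hole of 27 mm through its middle. Origin: centre of its underside.
- arbor: Steel keyed arbor, 82 mm tall, 0.09 to 0.16 kg, upright in the stand, collar on the stand's top. Origin: centre of its lower tip, z up, x towards the key. Round shaft 16 mm thick up to 28 mm (first 5 mm tapered to 10 mm); key 5 mm wide, 12 to 26 mm up, out to 12 mm from the axis; collar 36 mm across, 28 to 34 mm up, with a 5 mm nib on its rim right above the key.
- arbor_head (a point): Middle of the arbor's square head, on the axis, 60 mm above its tip: the point to grip. The head is 18 x 18 mm, from 34 to 82 mm above the tip, its faces square to the arbor's x and y.
- spool: Small metal thread spool lying on the table, 21 x 27 x 21 mm, bystander. Origin: centre of its underside.
- jar: Clear round parts jar, 43 mm across, 20 mm tall, bystander. Origin: centre of its underside.
- watch: Watch head without strap, 42 x 37 x 8 mm, bystander. Origin: centre of its underside.

How it is judged:
On the way, in this order (a step that is already met when the one before it is completed fails the run):
1. the counter's reset knob is back at its zero stop (value of joint counter below 0.06 rad), for 0.2 s.
2. the key is in the keyway: the arbor's tip is at least 16 mm down the bore (z of arbor in the frame of hub_face below -0.016 m and horizontal distance between arbor and hub_face below 0.004 m), for 0.05 s.
3. the arbor is pressed home (z of arbor in the frame of hub_face below -0.0262 m and horizontal distance between arbor and hub_face below 0.003 m and angle between the x axis of arbor and the x axis of hub_face, either way round below 0.3 rad and angle between arbor's own z axis and vertical below 0.1 rad and value of joint counter below 0.1 rad and contact force between the fingers and arbor above 2 N and contact force between arbor and winder above 3 N), for 0.2 s.
At the end, for the whole second after the job is handed in: Arbor upright in the hub, key in the keyway (axis within 3 mm, 0.3 rad, tilt under 0.1 rad), collar within 1.8 mm of the hub's face, at rest; fingers still grip it (over 2 N) and it presses on the winder with over 3 N; counter knob under 0.1 rad (all of step 3 and linear speed of arbor below 0.02 m/s); the arm keeps its last pose, push and grip.
It fails at once if spool pushed aside by more than 25 mm (distance of spool from where it was at the start of the episode above 0.025 m).
It fails at once if jar pushed aside by more than 25 mm (distance of jar from where it was at the start of the episode above 0.025 m).
It fails at once if watch pushed aside by more than 25 mm (distance of watch from where it was at the start of the episode above 0.025 m).
It also fails if it takes over 51 s, if anything falls off the work surface, if the arm or the gripper's body presses on something with over 40 N, if the wrist force passes 120 N, or if a joint passes its speed limit or range.

## Working session

There is one attempt and no reset: what is moved stays moved. The work goes in short steps, Python scripts to look and compute and a tool call to move; the robot and the scene stay as the last step left them, time stands still between calls to the robot, and variables do not carry over. Pictures are saved under pics/ and viewed, at most 13 in all, crops included, and the job is handed in when it is done.

```bash
ls; mkdir -p pics
```

Run:
```python
from bench import ctrl
import cv2,numpy as np
for n in("scene","top"):
    im=ctrl.camera(n);cv2.imwrite(f"pics/{n}0.png",im)
    p=ctrl.camera_params(n);print(n,p)
a=cv2.imread("pics/scene0.png");b=cv2.imread("pics/top0.png")
cv2.imwrite("pics/both.png",np.vstack([a,b])[:, :])
o=ctrl.get_obs();print({k:np.round(v,3) for k,v in o.items()})
print(ctrl.camera_params("wrist"))
```

```text
bench.py
pics
scene {'fovy': 52.73429326236796, 'cx': 252.70735117271744, 'cy': 185.44444003335104, 'view': array([[ 7.65534192e-01, -6.43394885e-01, -6.50302030e-04,
        -3.43564994e-01],
       [ 3.83109944e-01,  4.55025400e-01,  8.03852385e-01,
        -3.18214068e-01],
       [-5.16898608e-01, -6.15625623e-01,  5.94828480e-01,
        -6.75828469e-01],
       [ 0.00000000e+00,  0.00000000e+00,  0.00000000e+00,
         1.00000000e+00]])}
top {'fovy': 50.7959576041622, 'cx': 256.1398232891734, 'cy': 189.29725478039893, 'view': array([[-0.02194502, -0.99975421,  0.0031511 ,  0.12723693],
       [ 0.98725946, -0.0211737 ,  0.15770363, -0.5473681 ],
       [-0.15759814,  0.00657177,  0.98748146, -0.85115084],
       [ 0.        ,  0.        ,  0.        ,  1.        ]])}
{'time_s': np.float64(0.1), 'q': array([ 0.959,  0.182,  1.608,  0.   ,  1.354, -0.206]), 'dq': array([-0.001, -0.003, -0.002, -0.   , -0.001, -0.   ]), 'joint_efforts': array([ 2.0000e-03, -4.4587e+01, -3.5224e+01, -0.0000e+00,  4.0000e-03,
       -0.0000e+00]), 'eef_pos': array([0.227, 0.528, 0.23 ]), 'eef_rot': array([-0.   ,  0.202,  0.979, -0.001]), 'wrist_force': array([ 0.838,  0.353, -0.441]), 'torque': array([-0.005, -0.04 ,  0.012]), 'grasp_force': np.float64(0.0), 'opening': np.float64(0.998)}
{'fovy': 67.25186806174709, 'cx': 250.32550311345472, 'cy': 190.699439833961, 'view': array([[ 0.39429983,  0.91897601, -0.0032776 , -0.57342223],
       [-0.87148006,  0.37278443, -0.31867581,  0.04239037],
       [-0.29163358,  0.12851018,  0.9478581 , -0.38091027],
       [ 0.        ,  0.        ,  0.        ,  1.        ]])}
```

View pics/scene0.png

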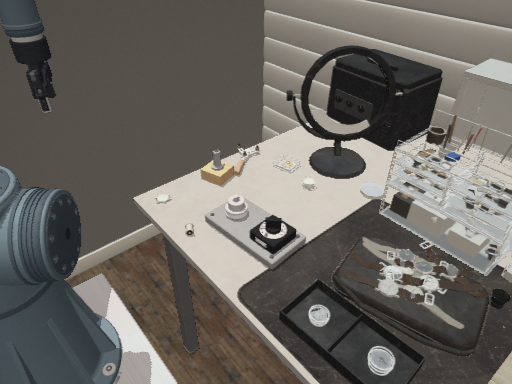

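View pics/top0.png

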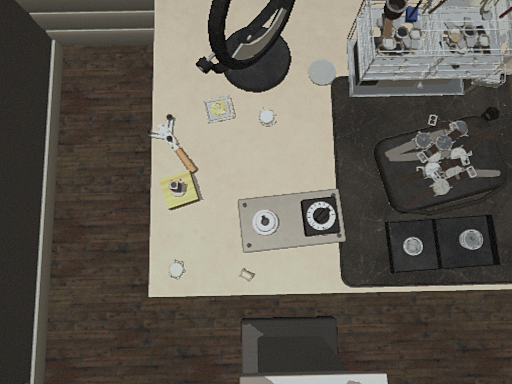

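The scene shows the winder with its hub at (236,203) and counter at (273,228), and the stand with the arbor at (216,165). In the top view the hub is at (264,222), the counter knob at (321,216) and the arbor at (178,187). The spool at (247,274) and the watch at (177,269) are on the robot's side.

Create h.py:
```python
import cv2,numpy as np
from bench import ctrl
from scipy.spatial.transform import Rotation as R
def P(n):
    p=ctrl.camera_params(n);f=192/np.tan(np.radians(p["fovy"]/2));return p,f
def ray(pf,uv):
    p,f=pf;V=p["view"];d=np.array([(uv[0]-p["cx"])/f,-(uv[1]-p["cy"])/f,-1.])
    return -V[:3,:3].T@V[:3,3],V[:3,:3].T@d
def plane(pf,uv,z):
    c,d=ray(pf,uv);return c+d*(z-c[2])/d[2]
def tri(l):
    A=0;b=0
    for pf,uv in l:
        c,d=ray(pf,uv);d=d/np.linalg.norm(d);M=np.eye(3)-np.outer(d,d);A=A+M;b=b+M@c
    return np.linalg.solve(A,b)
def proj(pf,X):
    p,f=pf;c=p["view"][:3,:3]@X+p["view"][:3,3];return np.array([p["cx"]+f*c[0]/-c[2],p["cy"]-f*c[1]/-c[2]])
def tcp():
    o=ctrl.get_obs();q=o["eef_rot"];return o["eef_pos"],R.from_quat([q[1],q[2],q[3],q[0]]),o
def rel(pos,yaw):
    "shift and z turn (tool axes) to reach pos, pointing down, tool y axis at yaw (mod pi)"
    p,r,o=tcp();z=[0,0,-1];y=[np.cos(yaw),np.sin(yaw),0];out=[]
    for s in(1,-1):
        yy=s*np.array(y);T=R.from_matrix(np.array([np.cross(yy,z),yy,z]).T)
        out.append((r.inv()*T).as_rotvec())
    print("shift",np.round(r.inv().apply(np.array(pos)-p),4),"rot",*[np.round(v,3) for v in out],"q6",o["q"][5])
```

Run:
```python
from h import *
t=P("top");s=P("scene")
print("hub",plane(t,(264,222),.07),tri([(t,(264,221)),(s,(236.5,199))]))
print("knob",plane(t,(321,215),.076),tri([(t,(321,214)),(s,(273,220))]))
print("arbor top",plane(t,(177,184),.088),tri([(t,(177,184)),(s,(216,151))]))
for n,uv in dict(spool=(247,274),watch=(177,269),jar=(267,117)).items(): print(n,plane(t,uv,.01))
for uv in((238,199),(338,190),(343,241),(243,252)): print(plane(t,uv,.026))
a=cv2.imread("pics/top0.png")[165:260,150:350];cv2.imwrite("pics/c.png",cv2.resize(a,None,fx=4,fy=4,interpolation=cv2.INTER_CUBIC))
```

```text
hub [0.47526382 0.10040904 0.07      ] [0.4787613  0.09945082 0.0700658 ]
knob [ 0.48694778 -0.02002425  0.076     ] [ 0.48980849 -0.02054806  0.07721232]
arbor top [0.55769962 0.28174949 0.088     ] [0.55511428 0.28225686 0.09155646]
spool [0.36532067 0.13958051 0.01      ]
watch [0.37965212 0.29497951 0.01      ]
jar [0.72768325 0.08566255 0.01      ]
[0.53156088 0.15643272 0.026     ]
[ 0.54718555 -0.06935612  0.026     ]
[ 0.43288493 -0.07426509  0.026     ]
[0.4137006  0.14718574 0.026     ]
```

View pics/c.png

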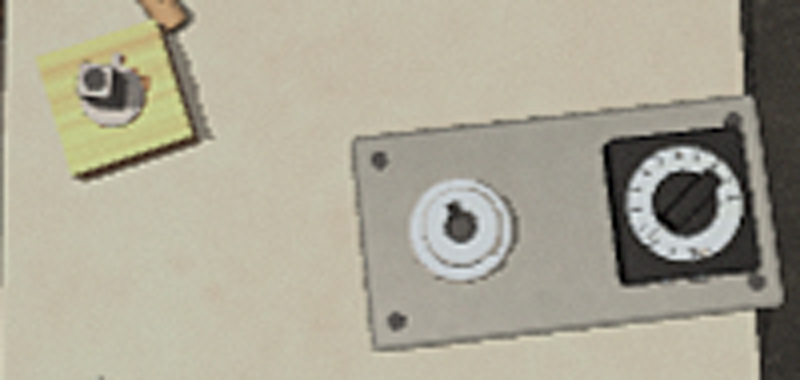

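Measured so far:
- **Winder yaw:** about +0.09.
- **Hub:** about (0.477, 0.100). Keyway near crop (455,207), centre (460,228).
- **Knob:** about (0.488, -0.020). The bar runs from crop (660,225) to (715,175), so about 0.8 rad has to be turned back.
- **Arbor:** head at crop (98,80), nib near (118,60).

Next I go above the knob and look with the wrist camera.

Run:
```python
from h import *
p,r,o=tcp();c,_=ray(P("wrist"),(0,0));print("cam in tool",r.inv().apply(c-p))
rel((.488,-.02,.2),.86)
```

```text
cam in tool [ 8.14383840e-02 -1.23296576e-04 -1.42201157e-01]
shift [-0.4564 -0.4002  0.0309] rot [-0.002 -0.     0.305] [ 0.000e+00 -2.000e-03 -2.837e+00] q6 -0.20635818340920511
```

Units first: shifts go in units of 5 mm and turns go in units of 0.1 rad. So -0.4564 m is -91.28, -0.411 m is -82.2, 0.03 rad is 0.3.

jog_arm --plan '[-9.2, -8, 0.6, 0, 0, 0.3, 1, -18.2, -16, 1.2, 0, 0, 0.6, 1, -27.4, -24, 1.8, 0, 0, 0.9, 1, -36.6, -32, 2.4, 0, 0, 1.2, 1, -45.6, -40, 3, 0, 0, 1.5, 1, -54.8, -48, 3.6, 0, 0, 1.8, 0.6, -64, -56, 4.2, 0, 0, 2.1, 0.6, -73, -64, 5, 0, 0, 2.4, 0.6, -82.2, -72, 5.6, 0, 0, 2.7, 0.6, -91.28, -80, 6.2, 0, 0, 3.05, 0.6]'

```text
time_s: 1.35
eef_pos: [0.4888, -0.0213, 0.2]
eef_rot: [-0.0, 0.349, 0.937, 0.0]
wrist_force: [1.6, 0.5, 0.5]
opening: 0.603
grasp_force: 0.0
```

jog_arm --plan '[0, 0, 0, 0, 0, 0, 0.6, 0, 0, 0, 0, 0, 0, 0.6, 0, 0, 0, 0, 0, 0, 0.6]'

```text
time_s: 1.72
eef_pos: [0.4878, -0.018, 0.2001]
eef_rot: [-0.0, 0.347, 0.938, 0.0]
wrist_force: [-0.4, 0.7, 1.1]
opening: 0.598
grasp_force: 0.0
```

Run:
```python
from h import *
im=ctrl.camera("wrist");cv2.imwrite("pics/w1.png",im);
import pickle;pickle.dump(P("wrist"),open("pics/w1.pkl","wb"))
```

```text
(no output)
```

View pics/w1.png

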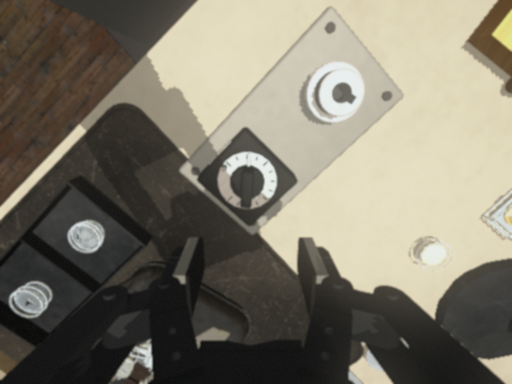

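The wrist view shows the knob bar near (247,187), almost upright in the picture, so it lies along tool x. The hub mouth is at (343,93), its keyway pointing right. Next I measure with masks.

Run:
```python
from h import *
import pickle
w=pickle.load(open("pics/w1.pkl","rb"));im=cv2.imread("pics/w1.png")
k=cv2.resize(im[140:220,205:290],(480,452),interpolation=cv2.INTER_CUBIC)
h=cv2.resize(im[50:130,300:380],(300,300),interpolation=cv2.INTER_CUBIC)
c=np.zeros((452,790,3),np.uint8);c[:,:480]=k;c[:300,485:785]=h;cv2.imwrite("pics/c2.png",c)
t=P("top")
g=cv2.cvtColor(im,cv2.COLOR_BGR2GRAY)
# hub
m=np.zeros_like(g);cv2.circle(m,(343,93),20,255,-1)
d=((g<110)&(m>0)).astype(np.uint8);n,L,S,C=cv2.connectedComponentsWithStats(d)
i=1+np.argmax(S[1:,4]);print("hub dark",C[i],S[i],plane(w,C[i],.07))
print("proj hub",proj(w,np.array([.4775,.1,.07])),"knob",proj(w,np.array([.4885,-.0203,.085])))
```

```text
hub dark [344.64804469  92.96648045] [336  84  18  18 179] [0.48040264 0.09903174 0.07      ]
proj hub [343.6851681   89.60573777] knob [249.13827122 187.28585342]
```

View pics/c2.png

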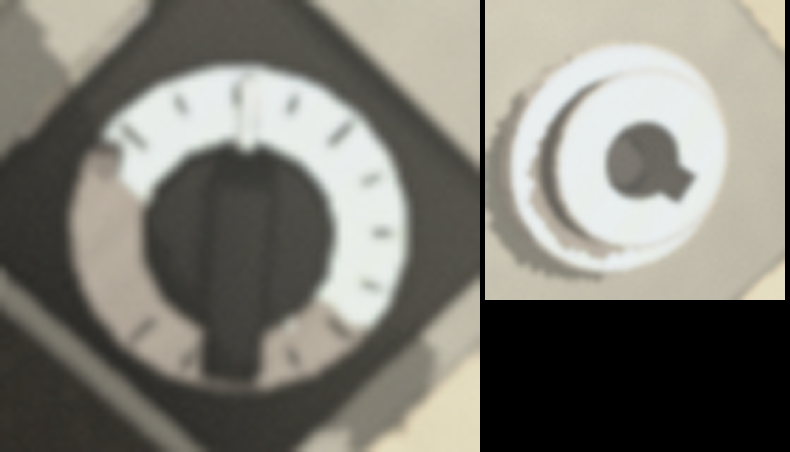

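The crop shows the bar's top face running from crop (244,165) to (235,375). The bore is centred at crop (643,160) and the keyway's end at (683,185).

Run:
```python
from h import *
import pickle
w=pickle.load(open("pics/w1.pkl","rb"));t=P("top");s=P("scene")
A=plane(w,(246.6,206.4),.085);B=plane(w,(248.2,169.2),.085);print("bar",A,B,(A+B)/2,np.linalg.norm(A-B),np.arctan2(*(B-A)[[1,0]]))
H=plane(w,(342.0,92.4),.07);K=plane(w,(352.8,99.3),.07);print("hub",H,K-H,np.arctan2(*(K-H)[[1,0]]))
print(tri([(w,(342,92.4)),(t,(265.0,222))]),"knob",tri([(w,(247.4,187.8)),(t,(321.5,215))]))
d=(A+B)/2-H;print("winder yaw",np.arctan2(d[0],-d[1]),np.hypot(d[0],d[1]))
rel(((A+B)/2*[1,1,0]+[0,0,.057]),np.arctan2(*(B-A)[[1,0]])-np.pi/2)
```

```text
bar [ 0.50153035 -0.03469468  0.085     ] [ 0.47469944 -0.0095866   0.085     ] [ 0.4881149  -0.02214064  0.085     ] 0.036746619816729977 2.389352580673372
hub [0.47846873 0.09751002 0.07      ] [0.01116573 0.00400637 0.        ] 0.34450102670788146
[0.4765591  0.09767595 0.07205457] knob [ 0.48447193 -0.01780508  0.10000414]
winder yaw 0.0804454654279158 0.12003885848452682
shift [-0.0029 -0.0031  0.1433] rot [ 0.    -0.     0.044] [ 0.     0.    -3.098] q6 -1.1427694242888642
```

Converted, 0.135 m is 27, 0.12 m is 24, 0.044 rad is 0.44.

jog_arm --plan '[-0.6, -0.6, 9, 0, 0, 0.44, 0.6, -0.6, -0.6, 18, 0, 0, 0.44, 0.5, -0.6, -0.6, 24, 0, 0, 0.44, 0.4, -0.6, -0.6, 27, 0, 0, 0.44, 0.4, -0.6, -0.6, 27, 0, 0, 0.44, 0.4]'

```text
time_s: 2.4
eef_pos: [0.4882, -0.0228, 0.0649]
eef_rot: [-0.001, 0.368, 0.93, -0.0]
wrist_force: [0.3, -0.1, 0.4]
opening: 0.404
grasp_force: 0.0
```

jog_arm --plan '[0, 0, 0, 0, 0, 0, 0, 0, 0, 0, 0, 0, 0, 0, 0, 0, 0, 0, 0, 0, 0, 0, 0, 0, 0, 0, 0, 0]'

```text
time_s: 2.9
eef_pos: [0.4896, -0.0243, 0.067]
eef_rot: [0.001, 0.368, 0.93, -0.0]
wrist_force: [-2.3, -0.8, 6.5]
opening: 0.112
grasp_force: 61.0
```

jog_arm --plan '[0, 0, -0.4, 0, 0, 0, 0, 0, 0, -0.4, 0, 0, -1.5, 0, 0, 0, -0.4, 0, 0, -3, 0, 0, 0, -0.4, 0, 0, -4.5, 0, 0, 0, -0.4, 0, 0, -6, 0, 0, 0, -0.4, 0, 0, -7, 0, 0, 0, -0.4, 0, 0, -7.8, 0]'

```text
time_s: 3.78
eef_pos: [0.4897, -0.0235, 0.0671]
eef_rot: [0.001, -0.014, 1.0, 0.0]
wrist_force: [6.1, 0.3, -11.3]
opening: 0.109
grasp_force: 60.1
```

```bash
python3 -c "
from h import *;print(tcp()[2]['torque'])"
```

```text
[ 0.1242357  -1.03469364 -0.07373272]
```

Converted, 0.002 m is 0.4, 0.001 m is 0.2, -0.06 rad is -0.6.

jog_arm --plan '[0.4, 0, 0.2, 0, 0, -0.3, 0, 0.4, 0, 0.2, 0, 0, -0.6, 0]'

```text
time_s: 4.03
eef_pos: [0.4896, -0.0235, 0.0671]
eef_rot: [0.004, -0.043, 0.999, -0.0]
wrist_force: [11.0, 1.7, -9.2]
opening: 0.11
grasp_force: 60.3
```

```bash
python3 -c "
from h import *;print(tcp()[2]['torque'])"
```

```text
[ 0.4482981  -1.69517644 -0.0109553 ]
```

jog_arm --plan '[0, 0, 0, 0, 0, -0.4, 0, 0, 0, 0, 0, 0, -0.7, 0]'

```text
time_s: 4.28
eef_pos: [0.4896, -0.0235, 0.0671]
eef_rot: [0.003, -0.076, 0.997, 0.0]
wrist_force: [9.1, 1.7, -9.0]
opening: 0.113
grasp_force: 66.6
```

```bash
python3 -c "
from h import *;print(tcp()[2]['torque'])"
```

```text
[ 0.32323021 -1.51818559 -1.1014666 ]
```

Converted, -0.135 m is -27, -0.12 m is -24, 0.02 rad is 0.2.

jog_arm --plan '[0, 0, 0, 0, 0, 0.2, 0, 0, 0, 0, 0, 0, 0.2, 0, 0, 0, 0, 0, 0, 0.2, 0.3, 0, 0, 0, 0, 0, 0.2, 0.4, 0, 0, -4, 0, 0, 0.2, 0.4, 0, 0, -12, 0, 0, 0.2, 0.5, 0, 0, -24, 0, 0, 0.2, 0.6, 10, -4, -27, 0, 0, 0.2, 0.6, 10, -8, -27, 0, 0, 0.2, 0.6, 10, -8, -27, 0, 0, 0.2, 0.6]'

```text
time_s: 5.52
eef_pos: [0.4436, -0.0718, 0.2021]
eef_rot: [0.001, -0.067, 0.998, -0.0]
wrist_force: [0.7, 0.5, -0.1]
opening: 0.595
grasp_force: 0.0
```

Run:
```python
from h import *
import pickle
ctrl.get_obs();im=ctrl.camera("wrist");cv2.imwrite("pics/w2.png",im);pickle.dump(P("wrist"),open("pics/w2.pkl","wb"))
w=P("wrist");print(tcp()[:1])
ku=proj(w,np.array([.489,-.0225,.085]));hu=proj(w,np.array([.4775,.098,.07]));print(ku,hu)
def crop(u):
    x,y=np.clip(np.round(u).astype(int)-40,0,[432,304]);print(x,y);return cv2.resize(im[y:y+80,x:x+80],(400,400),interpolation=cv2.INTER_CUBIC)
cv2.imwrite("pics/c3.png",np.hstack([crop(ku),crop(hu)]))
```

```text
(array([ 0.44347097, -0.07104083,  0.20157724]),)
[293.27574024 234.77780126] [406.28139962 232.30779589]
253 195
366 192
```

View pics/c3.png

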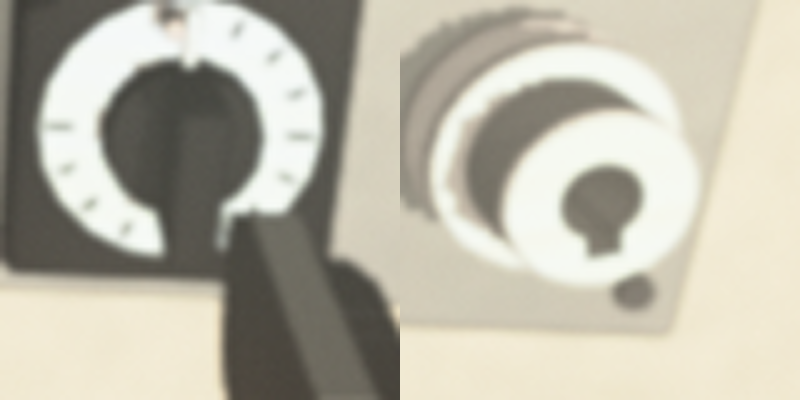

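The pointer sits at the pin near crop (180,40), so the counter is at zero. The bore is centred at crop (602,202) and the keyway's end at (603,257).

Run:
```python
from h import *
import pickle
w1=pickle.load(open("pics/w1.pkl","rb"));w=pickle.load(open("pics/w2.pkl","rb"));t=P("top")
H=(366+202/5-.5,192+202/5-.5);K=(366+203/5-.5,192+257/5-.5)
h=plane(w,H,.07);k=plane(w,K,.07);print(h,k-h,np.arctan2(*(k-h)[[1,0]]))
print("tri",tri([(w,H),(w1,(342,92.4))]),tri([(w,K),(w1,(352.8,99.3))]))
rel((.48,.28,.23),1.62)
```

```text
[0.47709464 0.09745935 0.07      ] [0.01252244 0.00415081 0.        ] 0.32007248889413514
tri [0.47819438 0.09808587 0.06866094] [0.48957071 0.10149107 0.07015889]
shift [-0.0831  0.343  -0.0284] rot [0.    0.    0.085] [-1.000e-03  0.000e+00 -3.057e+00] q6 -2.1291701628881063
```

Create shot.py:
```python
from h import *
import pickle,sys
n=sys.argv[1];w=P("wrist");im=ctrl.camera("wrist");cv2.imwrite(f"pics/{n}.png",im);pickle.dump(w,open(f"pics/{n}.pkl","wb"));print(tcp()[0])
```

```text
(no output)
```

jog_arm --plan '[-5, 11, -2, 0, 0, 0.3, 0.6, -10, 22, -4, 0, 0, 0.6, 0.6, -15.2, 33, -5.6, 0, 0, 0.85, 0.6, -20, 44, -5.6, 0, 0, 0.85, 0.6, -26, 55.2, -5.6, 0, 0, 0.85, 0.7, -26, 55.2, -5.6, 0, 0, 0.85, 0.7, -26, 55.2, -5.6, 0, 0, 0.85, 0.7]'

```text
time_s: 6.45
eef_pos: [0.5343, 0.2208, 0.2282]
eef_rot: [-0.001, -0.026, 1.0, -0.0]
wrist_force: [-0.6, -1.3, 0.1]
opening: 0.702
grasp_force: 0.0
```

```bash
python3 shot.py w3
```

```text
[0.53440796 0.21992976 0.22854961]
```

jog_arm --plan '[0, 11, 0, 0, 0, 0, 0.7, 0, 14, 0, 0, 0, 0, 0.7, 0, 14, 0, 0, 0, 0, 0.7, 0, 14, 0, 0, 0, 0, 0.7]'

```text
time_s: 7.0
eef_pos: [0.5318, 0.2886, 0.2293]
eef_rot: [-0.0, -0.024, 1.0, -0.0]
wrist_force: [0.3, -0.5, -0.4]
opening: 0.7
grasp_force: 0.0
```

```bash
python3 shot.py w4
```

Run:
```python
from h import *
import pickle
o=[]
for n in("w3","w4"):
    im=cv2.imread(f"pics/{n}.png");w=pickle.load(open(f"pics/{n}.pkl","rb"))
    u=proj(w,np.array([.556,.282,.06]));print(u)
    x,y=np.clip(np.round(u).astype(int)-50,0,[412,284]);print(x,y);o.append(cv2.resize(im[y:y+100,x:x+100],(400,400),interpolation=cv2.INTER_CUBIC))
cv2.imwrite("pics/c4.png",np.hstack(o))
```

```text
[0.53180702 0.28857784 0.22930301]
[303.97591327 192.97918509]
254 143
[244.34862543 191.44865953]
194 141
```

View pics/c4.png

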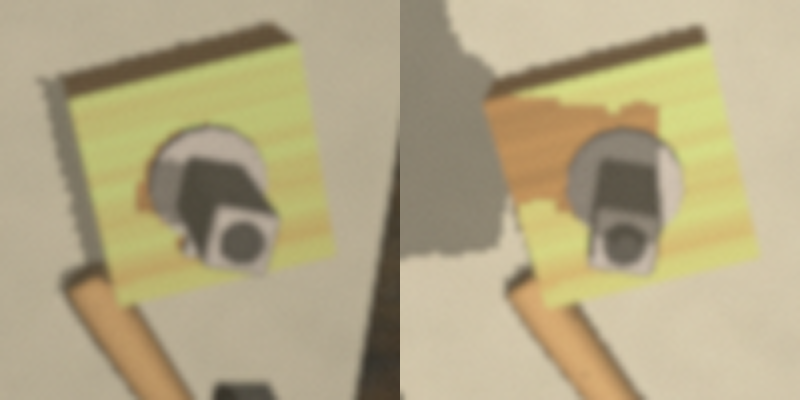

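In both views the head's top centre is at crop (242,243) left and (625,245) right. The nib shows at (186,242) in the left view, below-left of the collar centre (208,182).

Run:
```python
from h import *
import pickle
a,b=[pickle.load(open(f"pics/{n}.pkl","rb")) for n in("w3","w4")]
ua=lambda x,y:(254+x/4-.5,143+y/4-.5)
ub=lambda x,y:(194+(x-400)/4-.5,141+y/4-.5)
print("top",tri([(a,ua(242,243)),(b,ub(625,245))]))
pa,pb=plane(a,ua(242,243),.088),plane(b,ub(625,245),.088);print(pa,pb)
print("collar",plane(a,ua(208,182),.04),plane(b,ub(627,184),.04),tri([(a,ua(208,182)),(b,ub(627,184))]))
n=plane(a,ua(186,242),.038);c=plane(a,ua(208,182),.04);d=n-c;print("nib",d,np.hypot(*d[:2]),np.arctan2(d[1],d[0]))
for pts,f,w in(([(218,205),(280,215),(265,275),(203,265)],ua,a),([(596,215),(660,222),(652,275),(588,268)],ub,b)):
    P4=[plane(w,f(*q),.088) for q in pts]
    for i in range(4):
        e=P4[(i+1)%4]-P4[i];print(np.round(np.hypot(e[0],e[1]),4),np.round((np.arctan2(e[1],e[0]))%(np.pi/2),3))
im=cv2.imread("pics/w3.png")[170:230,285:345];im2=cv2.imread("pics/w4.png")[170:230,225:285]
cv2.imwrite("pics/c5.png",cv2.resize(np.hstack([im,im2]),(800,400),interpolation=cv2.INTER_CUBIC))
```

```text
top [0.5583933  0.28838689 0.08573546]
[0.55747635 0.28780402 0.088     ] [0.55761763 0.28835775 0.088     ]
collar [0.55622481 0.28735959 0.04      ] [0.55613591 0.28868502 0.04      ] [0.55825562 0.28877244 0.03342142]
nib [ 0.02030033 -0.00414104 -0.002     ] 0.020718387348461587 -0.20122810481945444
0.0165 1.457
0.017 1.469
0.0168 1.454
0.017 1.452
0.0168 1.506
0.015 1.488
0.017 1.504
0.015 1.47
```

View pics/c5.png

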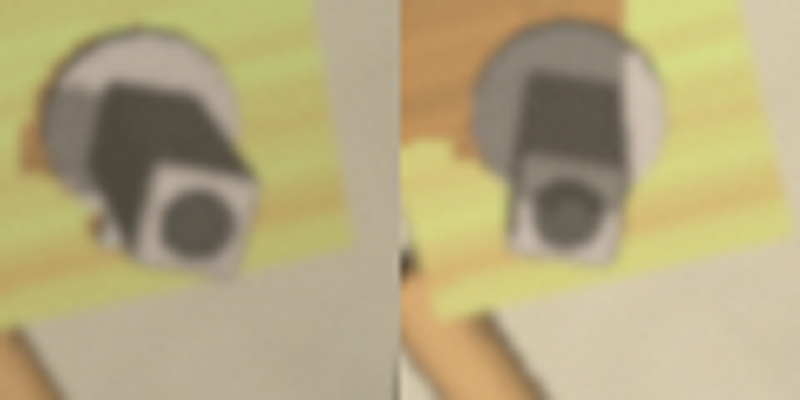

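Face yaw is about -0.11 (mod 90°), and the nib puts the key at about -0.11 as well. The axis is at (0.557, 0.288). Next is the grasp.

```bash
python3 -c "
from h import *
rel((.5573,.2882,.048),1.465)"
```

```text
shift [-0.0255 -0.0015  0.1813] rot [-0.001 -0.     0.154] [ 0.000e+00 -1.000e-03 -2.987e+00] q6 -1.3178983518037328
```

Converted, 0.181 m is 36.2, 0.17 m is 34, 0.154 rad is 1.54.

jog_arm --plan '[-5.1, -0.3, 8, 0, 0, 1.54, 0.6, -5.1, -0.3, 18, 0, 0, 1.54, 0.6, -5.1, -0.3, 28, 0, 0, 1.54, 0.6, -5.1, -0.3, 34, 0, 0, 1.54, 0.6, -5.1, -0.3, 36.2, 0, 0, 1.54, 0.5, -5.1, -0.3, 36.2, 0, 0, 1.54, 0.4]'

```text
time_s: 7.8
eef_pos: [0.5573, 0.2892, 0.0483]
eef_rot: [-0.0, 0.052, 0.999, -0.0]
wrist_force: [0.7, -0.2, 0.3]
opening: 0.4
grasp_force: 0.0
```

jog_arm --plan '[0, 0, 0, 0, 0, 0, 0.1, 0, 0, 0, 0, 0, 0, 0.1, 0, 0, 0, 0, 0, 0, 0, 0, 0, 0, 0, 0, 0, 0, 0, 0, 0, 0, 0, 0, 0]'

```text
time_s: 8.43
eef_pos: [0.5586, 0.2902, 0.0503]
eef_rot: [0.002, 0.052, 0.999, 0.0]
wrist_force: [0.1, -1.2, 7.0]
opening: 0.206
grasp_force: 59.0
```

Converted, -0.12 m is -24, -0.07 m is -14.

jog_arm --plan '[0, 0, -6, 0, 0, 0, 0, 0, 0, -14, 0, 0, 0, 0, 0, 0, -24, 0, 0, 0, 0, 0, 0, -24, 0, 0, 0, 0, 0, 0, -24, 0, 0, 0, 0, 0, 0, -24, 0, 0, 0, 0]'

```text
time_s: 9.18
eef_pos: [0.5558, 0.2894, 0.1662]
eef_rot: [-0.002, 0.052, 0.999, -0.001]
wrist_force: [0.2, -0.2, -2.2]
opening: 0.203
grasp_force: 58.5
```

```bash
python3 shot.py w5
```

Run:
```python
from h import *
import pickle
w=pickle.load(open("pics/w5.pkl","rb"));im=cv2.imread("pics/w5.png")
p,r,o=tcp();X=p+r.apply([0,0,-.041]);u=proj(w,X);print("expected head top",u,o["eef_rot"],o["wrist_force"],o["opening"])
x,y=np.clip(np.round(u).astype(int)-50,0,[412,284]);print(x,y)
cv2.imwrite("pics/c6.png",cv2.resize(im[y:y+100,x:x+100],(500,500),interpolation=cv2.INTER_CUBIC))
rel((.4778,.0977,.17),1.90)
```

```text
[0.55595687 0.28944443 0.16624259]
expected head top [251.38958752 297.72578258] [-1.67071924e-03  5.18585982e-02  9.98652862e-01 -5.97086661e-04] [-0.22049904 -0.88128654 -1.32018937] 0.2022377546804867
201 248
shift [ 0.0579 -0.1988 -0.0033] rot [-0.001 -0.004 -0.433] [-5.000e-03  1.000e-03  2.709e+00] q6 -1.1760869586254232
```

View pics/c6.png

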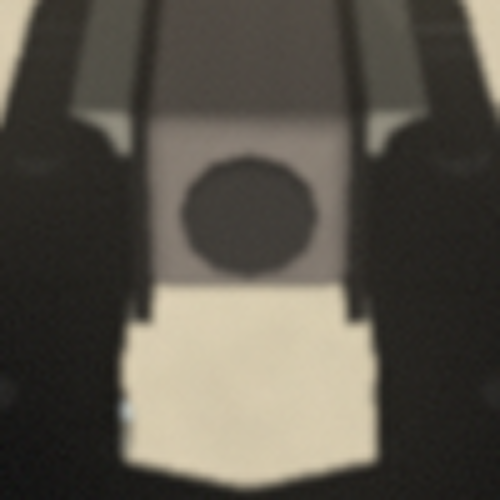

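The arbor sits square in the grip, its head-top hole at crop (248,215). I work out its offset in the tool, then the move to the hub.

Run:
```python
from h import *
import pickle
w=pickle.load(open("pics/w5.pkl","rb"));p,r,o=tcp();u=(250.1,290.5)
for dz in(.036,.038,.041): print(dz,r.inv().apply(plane(w,u,p[2]+dz)-p))
```

```text
0.036 [-0.00021688 -0.0005569  -0.03600018]
0.038 [ 0.00132128 -0.00055218 -0.03799516]
0.041 [ 0.00362853 -0.00054511 -0.04098763]
```

Converted, -0.1985 m is -39.7, -0.1 m is -20, -0.433 rad is -4.33.

jog_arm --plan '[2.8, -10, 0, 0, 0, -1.1, 0, 5.6, -20, 0, 0, 0, -2.2, 0, 8.4, -30, 0, 0, 0, -3.3, 0, 11.34, -39.7, 0, 0, 0, -4.33, 0, 11.34, -39.7, 4, 0, 0, -4.33, 0, 11.34, -39.7, 4, 0, 0, -4.33, 0, 11.34, -39.7, 4, 0, 0, -4.33, 0]'

```text
time_s: 10.1
eef_pos: [0.4802, 0.0986, 0.1482]
eef_rot: [-0.0, -0.164, 0.986, 0.0]
wrist_force: [-0.5, -0.1, -2.3]
opening: 0.204
grasp_force: 59.0
```

```bash
python3 shot.py w6
```

Run:
```python
from h import *
import pickle
w=P("wrist");im=cv2.imread("pics/w6.png")
u=proj(w,np.array([.4778,.0977,.07]));print(u)
x,y=np.clip(np.round(u).astype(int)-[80,60],0,[352,264]);print(x,y)
cv2.imwrite("pics/c7.png",cv2.resize(im[y:y+120,x:x+160],(800,600),interpolation=cv2.INTER_CUBIC))
rel((.479,.0981,.119),1.90)
```

```text
[0.48052243 0.09872529 0.14854814]
[251.17788146 196.25493796]
171 136
shift [ 0.0016 -0.0001  0.0295] rot [-0.     0.     0.001] [-0.    -0.    -3.141] q6 -1.9407279366749466
```

View pics/c7.png

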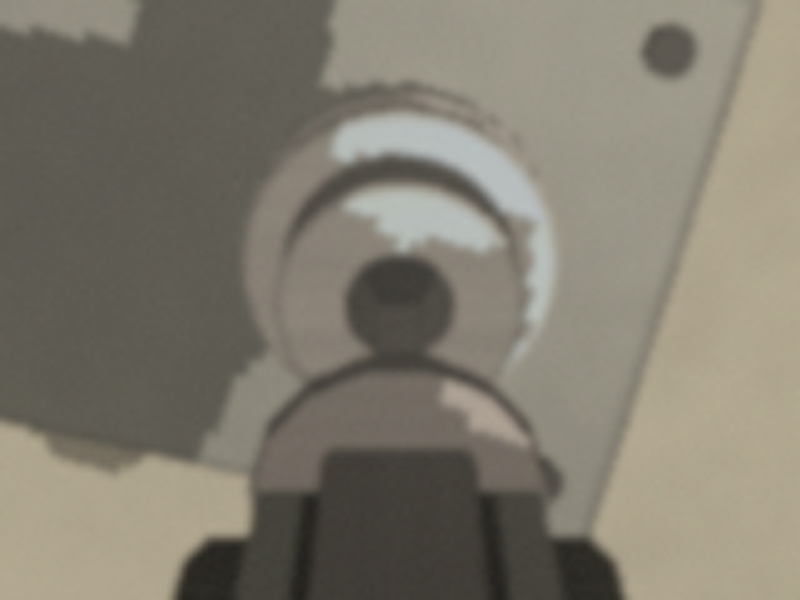

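The bore at crop (400,305) lines up sideways with the collar and head (x about 400), and matches my hub estimate within half a pixel. I descend.

Converted, 0.0016 m is 0.32, 0.042 m is 8.4.

jog_arm --plan '[0.32, 0, 5, 0, 0, 0, 0, 0.32, 0, 6.8, 0, 0, 0, 0, 0.32, 0, 8.4, 0, 0, 0, 0, 0.32, 0, 8.4, 0, 0, 0, 0]'

```text
time_s: 10.65
eef_pos: [0.4786, 0.0979, 0.1061]
eef_rot: [-0.0, -0.164, 0.986, 0.0]
wrist_force: [-0.6, -0.6, -1.3]
opening: 0.202
grasp_force: 59.1
```

jog_arm --plan '[0, 0, 0.8, 0, 0, 0, 0, 0, 0, 1.6, 0, 0, 0, 0, 0, 0, 2.2, 0, 0, 0, 0]'

```text
time_s: 11.02
eef_pos: [0.4788, 0.0977, 0.0953]
eef_rot: [0.0, -0.164, 0.986, -0.0]
wrist_force: [0.2, 0.5, 3.3]
opening: 0.203
grasp_force: 59.6
```

Key is in the keyway and the tip is about 19 mm down. I keep pressing to home.

Converted, 0.01 m is 2, 0.008 m is 1.6.

jog_arm --plan '[0, 0, 0.8, 0, 0, 0, 0, 0, 0, 1.6, 0, 0, 0, 0, 0, 0, 2, 0, 0, 0, 0, 0, 0, 2, 0, 0, 0, 0]'

```text
time_s: 11.52
eef_pos: [0.479, 0.0977, 0.0863]
eef_rot: [0.0, -0.164, 0.986, -0.0]
wrist_force: [-5.2, 0.2, 11.8]
opening: 0.206
grasp_force: 60.9
```

jog_arm --plan '[0, 0, 0.4, 0, 0, 0, 0, 0, 0, 0.4, 0, 0, 0, 0]'

```text
time_s: 11.78
eef_pos: [0.4791, 0.0978, 0.0862]
eef_rot: [0.0, -0.164, 0.986, -0.0]
wrist_force: [-13.4, -1.0, 31.6]
opening: 0.201
grasp_force: 63.5
```

Contact is hard: the force rose by 20 N with no travel, at the expected height. I hold, check that it stays put, and take a picture of the counter and collar.

jog_arm --plan '[0, 0, 0, 0, 0, 0, 0, 0, 0, 0, 0, 0, 0, 0, 0, 0, 0, 0, 0, 0, 0, 0, 0, 0, 0, 0, 0, 0]'

```text
time_s: 12.28
eef_pos: [0.4791, 0.0977, 0.0861]
eef_rot: [0.0, -0.164, 0.986, -0.0]
wrist_force: [-12.6, -1.7, 30.7]
opening: 0.202
grasp_force: 63.5
```

Run:
```python
from h import *
a=ctrl.camera("scene");cv2.imwrite("pics/s9.png",a)
cv2.imwrite("pics/c9.png",cv2.resize(a[150:270,190:350],(800,600),interpolation=cv2.INTER_CUBIC))
```

```text
(no output)
```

View pics/c9.png

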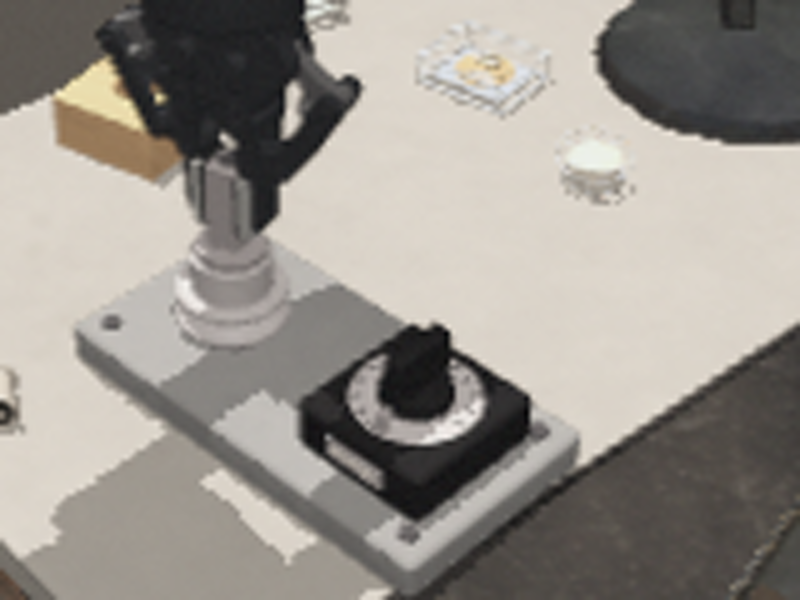

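The collar at crop (235,245) sits flush on the hub boss. The knob at (420,370) still has its bar along the winder's x.

```bash
python3 -c "
from bench import ctrl;print(ctrl.hand_in())"
```

```text
the job is handed in; nothing more can be done
None
```

I've handed the job in: the counter is turned back to its zero stop, and the arbor is keyed into the hub, held in the gripper and pressed home with about 31 N at the wrist. I don't have the judge's result; the hand-in returned none.

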